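Make up the two bench kits in a chemistry laboratory

TASK

Make up the two kits from the stock between the trays. The two-compartment tray gets the large amber bottle in the compartment at its thumb-tab end and the small steel weight in the other; the three-compartment tray gets the lidded crucible at its tab end, the large steel weight in the middle and the small amber bottle at the plain end. Stand each one upright, flat on the floor of its compartment and about in the middle of it, without dropping it or knocking anything over, and leave the rubber stopper, the beaker and the open dish where they are.

Things in the scene. Friction and masses are not known exactly. Their poses are not given: they have to be found in the camera images.
- bottle_large: the larger of the two amber glass reagent bottles with black screw cap: round, 44 mm diameter, 74 mm tall, 160 g; straight-sided from the foot to 46 mm up, then shoulder and cap (29 mm diameter). Stands upright; origin at the centre of its underside, z up
- bottle_small: the smaller amber reagent bottle with black cap: round, 30 mm diameter, 57 mm tall, 70 g; straight-sided to 36 mm up, then shoulder and cap (20 mm diameter). Stands upright; origin at the centre of its underside, z up
- weight_large: the larger of the two steel balance weights, a cylinder with a small knob on top: 40 mm diameter, 58 mm tall, 400 g; straight-sided to 40 mm up. Stands upright; origin at the centre of its underside, z up
- weight_small: the smaller steel balance weight with knob: 26 mm diameter, 49 mm tall, 150 g; straight-sided to 36 mm up. Stands upright; origin at the centre of its underside, z up
- crucible: white porcelain crucible with its lid on (lid cannot come off): 40 mm diameter from 8 to 37 mm up, foot 30 mm, lid rim 44 mm at 37 to 41 mm, small knob on top, 50 mm tall in all, 70 g. Stands upright; origin at the centre of its underside, z up
- tray_two: shallow aluminium kit tray with two square compartments in a row, fixed to the bench: 137 x 70 mm, rim and dividing wall 8 mm high and 3 mm thick, floor 3 mm thick; flat thumb tab (25 mm long, 40 mm wide, top at 8 mm) at one short end. Origin at the centre of the tray's underside; x runs along the row towards the tab end, z up. Compartments are 64 x 64 mm inside, centred at x = +33.5 mm (tab end) and x = -33.5 mm (plain end), y = 0
- tray_three: shallow aluminium kit tray with three square compartments in a row, fixed to the bench: 204 x 70 mm, rim and dividing walls 8 mm high and 3 mm thick, floor 3 mm thick; flat thumb tab (25 mm long, 40 mm wide, top at 8 mm) at one short end. Origin at the centre of the tray's underside; x runs along the row towards the tab end, z up. Compartments are 64 x 64 mm inside, centred at x = +67 mm (tab end), 0 (middle) and -67 mm (plain end), y = 0
- bung: black rubber stopper, not needed: 40 mm diameter at the top, 30 mm tall, stands among the stock. Origin at the centre of its underside
- beaker: small empty glass beaker, not needed: 50 mm diameter, 62 mm tall, stands among the stock. Origin at the centre of its underside
- dish: small white porcelain dish without lid, not needed: 60 mm diameter, 26 mm tall, stands among the stock. Origin at the centre of its underside
There are look-alikes about, which are no part of the job. Leave any pink look-alike of the crucible alone. What is shaped like the weight_large but pink is not meant.

How it is judged:
By the outcome, as a careful person would: the job done as asked, in the order asked, and still so for the second after the job is handed in, with the robot touching nothing.
It also fails if it takes over 136 s, if anything falls off the work surface, if the arm or the gripper's body presses on something with over 40 N, if the wrist force passes 120 N, or if a joint passes its speed limit or range.

ROBOT

A 7-joint arm with a two-finger parallel gripper is mounted at the origin on the work surface. World frame = base frame: x ahead of the robot, y to its left, z up, the work surface at z = 0. Lengths are in m, angles in rad, forces in N, time in s.
With the tool pointing down it reaches from about 0.425 to 0.925 m from the base axis. Payload 6.8 kg.
Tool frame: the origin (TCP) lies midway between the tips of the shut fingers; the grasp point (between the pads) lies 19 mm behind it (grip_point_offset is the z of the grasp point in the tool frame, in m); z points along the fingers, y is the line along which they close (so a half turn about z gives the same grasp; the last joint's range is limited). The gripper opens to 85 mm and grips with 20 to 120 N. Pads are 22 mm wide; open, the fingers measure 114 mm over their backs; the gripper's body (76 mm by 85 mm) begins 54 mm behind the grasp point. The pads swing forward as they close: fully open they stand 13 mm farther back than shut.
Start: joints at [1.077, 0.477, 0.022, 1.555, -0.011, 1.109, -0.083], TCP at [0.254, -0.625, 0.231] pointing down, gripper open.
Joint ranges: [-2.96, 2.96], [-0.34, 2.1], [-1.41, 1.46], [0.24, 2.44], [-1.37, 4.51], [0.17, 1.92], [-2.96, 2.96]. Speed limits (rad/s): [2.39, 2.39, 3.14, 3.14, 3.14, 3.14, 3.14].

INTERFACE

Orientations are given as a rotation vector (axis times angle).
In Python, from bench import get_obs, grab_frame, calibration, hand_in, grip_point_offset gives the robot as it stands.
- The arm moves only by the shell command python3 -m pendant 'ROWS' [OPENING] [FORCE]. ROWS is a JSON object of lists of equal length, an entry for each row: "translation": the shift along the world's x, y, z in units of 25 mm (1.0 is 25 mm), a list of three; "delta_rot": the turn, a rotation vector about the world's x, y, z in units of 5 degrees (1.0 is 5 degrees), a list of three. In form: {"translation": [[dx, dy, dz], ...], "delta_rot": [[rx, ry, rz], ...]}. A call has 1 to 12 rows; each row is the pose to reach, as a shift and turn from the pose commanded when the call began; what a row does not reach only later rows make up. A row lasts 1/8 s, in which the tool goes at most 62.5 mm and 10.7 degrees, less where a joint would pass 70% of its speed; a pose out of reach is approached as far as the arm can. A call with a gripper value outside its range is refused whole. OPENING is the opening, from 0 (shut) to 1 (fully open), set as the call begins (- or left out, the last holds). The fingers move at their own pace and stop on an object; FORCE is the grip in N (left out, the last holds). Time passes only in rows, so rows that repeat a pose let the fingers close. It gives the time, the measured TCP pose, the force, the opening and the grip force at its end, in the units of the state.
- get_obs(): the state, without advancing time (a new reading comes with each control period).
- grab_frame(name): name is "scene" or "top" or "wrist"; returns (picture, depth): 384x512x3 uint8, red, green, blue; 384x512 float32, m along the optical axis (not along the pixel's ray), 0 where there is no reading.
- calibration(name): a dict with "K" (3x3 intrinsics, pixels), "k1" (the pictures are not rectified: a ray, as slopes to the right and down, at radius r is drawn at 1 + k1 r^2 times it, then the intrinsics apply), "rvec" (rotation vector, rad) and "tvec" (3), from world to camera coordinates, as OpenCV has them. Camera axes: x right, y down, z forward; pixel columns grow to the right and rows downward; lengths in m; the calibration is good to about 2 mm. A picture is of the moment at which its call begins: read the wrist's pose just before it. calibration takes no time and is no camera call; for the wrist camera it gives the pose at the moment of the call.
- hand_in(): hands the job in; it is judged then, once.
The state is a dict: "clock": time; "joints": joint angles; "qvel": joint speeds; "tau": joint torques, N m; "tcp_pos": TCP position; "orientation": TCP orientation; "contact_force": force on the tool from outside, world axes, zero at the start; "moment": the same for the moment, N m; "grip_width": finger opening in m; "gripper_force": force on a finger pad.
Only numpy, scipy, OpenCV 4.12 (cv2) and the standard library are available. Lean on these libraries where they do the work, as an engineer would, in place of code of your own. Each camera call takes 0.05 s, during which the arm holds its last target. There are 200 camera calls.

## Working session

There is one attempt and no reset: what is moved stays moved. The work goes in short steps, Python scripts to look and compute and a shell command to move; the robot and the scene stay as the last step left them, time stands still between calls to the robot, and variables do not carry over. Pictures are saved under pics/ and viewed, at most 14 in all, crops included, and the job is handed in when it is done.

```bash
mkdir -p pics; ls; python3 - <<'E'
from bench import *
import cv2
o=get_obs();print(o)
print(grip_point_offset)
for n in ("top","scene"):
    im,d=grab_frame(n);cv2.imwrite(f"pics/{n}0.png",im[...,::-1]);import numpy as np;np.save(f"{n}0.npy",d)
    print(n,calibration(n))
E
```

```text
pics
{'clock': 0.0, 'joints': array([ 1.07689999,  0.47779799,  0.02234174,  1.55646607, -0.01153683,
        1.10927697, -0.08311606]), 'qvel': array([ 0.0007363 , -0.00018347, -0.00231683,  0.00093314,  0.00116903,
        0.00084811, -0.0004613 ]), 'tau': array([-8.36161894e-05, -5.96447361e+01,  1.60763685e+00, -2.81189060e+01,
        1.23854616e-02,  9.47127293e-03, -4.84498287e-06]), 'tcp_pos': array([ 0.25377178, -0.62483866,  0.23032098]), 'orientation': array([-3.08159707e+00, -6.01898249e-01,  7.06504548e-04]), 'contact_force': array([-0.88810598, -0.71862593, -0.07992788]), 'moment': array([-0.00510764, -0.03839004,  0.00585625]), 'gripper_force': 0.0, 'grip_width': 0.08558621594243249}
-0.0187
top {'K': array([[354.07422057,   0.        , 254.3563132 ],
       [  0.        , 354.07422057, 191.67766571],
       [  0.        ,   0.        ,   1.        ]]), 'k1': -0.07764231876835505, 'rvec': array([ 2.17026698, -2.12873115,  0.14182638]), 'tvec': array([-0.01448934,  0.50188159,  0.68919279])}
scene {'K': array([[472.33172052,   0.        , 257.83033996],
       [  0.        , 472.33172052, 189.30304147],
       [  0.        ,   0.        ,   1.        ]]), 'k1': -2.965017013235335e-05, 'rvec': array([ 2.21164399,  1.29435855, -0.44867792]), 'tvec': array([-0.2312059 , -0.33461759,  1.34246   ])}
```

View pics/top0.png

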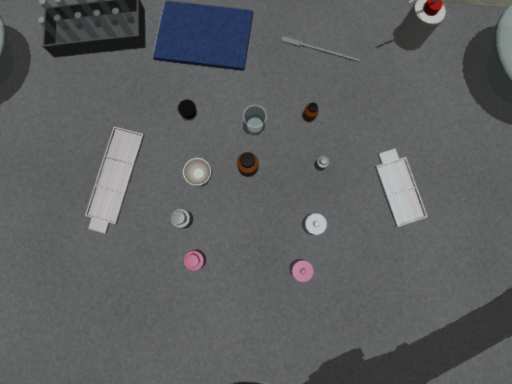

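View pics/scene0.png

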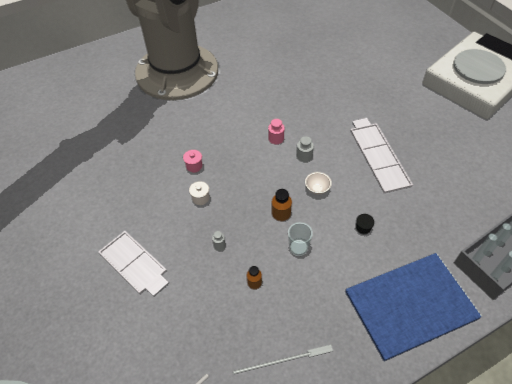

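```bash
cat > h.py <<'E'
import numpy as np,cv2
from bench import *
def world(name,d,cal=None):
    c=cal or calibration(name);K=c["K"];R=cv2.Rodrigues(c["rvec"])[0];t=c["tvec"]
    v,u=np.mgrid[:d.shape[0],:d.shape[1]]
    p=np.stack([u,v],-1).reshape(-1,1,2).astype(float)
    n=cv2.undistortPoints(p,K,np.array([c["k1"],0,0,0.]))[:,0]
    r=np.c_[n,np.ones(len(n))]
    W=lambda X:(X-t)@R
    o=-R.T@t
    return r,R,t,o
def depthxyz(name,d,cal=None):
    r,R,t,o=world(name,d,cal); return ((r*d.reshape(-1,1)-t)@R).reshape(*d.shape,3)
def plane(name,d,z,cal=None):
    r,R,t,o=world(name,d,cal); w=r@R; s=(z-o[2])/w[:,2]; return (o+w*s[:,None]).reshape(*d.shape,3)
E
python3 - <<'E'
from h import *
d=np.load('top0.npy');im=cv2.imread('pics/top0.png')
P=depthxyz('top',d)
print('table z',np.median(P[200:240,220:280,2]))
things=dict(bung=(187,109,.030),beaker=(255,118,.062),bs=(311,111,.057),bl=(248,163,.074),ws=(323,162,.049),dish=(197,172,.026),wl=(180,218,.058),pinkw=(194,260,.058),pinkc=(303,271,.05),cr=(316,224,.05))
m=(P[...,2]>.015)&(d>0)
n,l,st,ce=cv2.connectedComponentsWithStats(m.astype(np.uint8))
for k,(u,v,h) in things.items():
    sub=l[v-4:v+5,u-4:u+5]; L=np.bincount(sub[sub>0]).argmax() if (sub>0).any() else 0
    q=P[l==L]; zt=np.percentile(q[:,2],98); top=q[q[:,2]>zt-.005]
    mid=q[np.abs(q[:,2]-.02)<.02]
    print(k,len(q),'ztop',zt.round(3),'top',top.mean(0).round(4),len(top),'bbox',q.min(0).round(3),q.max(0).round(3))
Q=plane('top',d,.008)
g=im.min(2)
for k,(u0,u1,v0,v1),L,lead in (('two',(365,440,140,235),.162,(389,156)),('three',(75,150,120,240),.229,(99,226))):
    mm=np.zeros_like(g);mm[v0:v1,u0:u1]=g[v0:v1,u0:u1]>120
    mm=cv2.morphologyEx(mm,cv2.MORPH_CLOSE,np.ones((5,5)))
    n,ll,st,_=cv2.connectedComponentsWithStats(mm);i=1+st[1:,4].argmax()
    pts=Q[ll==i][:,:2].astype(np.float32)
    c,s,a=cv2.minAreaRect(pts);b=cv2.boxPoints((c,s,a))
    e=[b[1]-b[0],b[2]-b[1]];x=max(e,key=np.linalg.norm);x=x/np.linalg.norm(x)
    tab=Q[lead[1],lead[0],:2]
    if (tab-np.array(c))@x<0:x=-x
    ctr=np.array(c)-x*.0125
    print(k,'size',np.round(s,4),'ctr',ctr.round(4),'yaw',np.degrees(np.arctan2(x[1],x[0])).round(1),[(f,(ctr+x*f).round(4)) for f in ((.0335,-.0335) if k=='two' else (.067,0,-.067))])
cv2.imwrite('pics/crop.png',cv2.resize(im[80:300,160:360],(800,880))[:600*880//600] if 0 else cv2.resize(im[85:290,165:345],None,fx=2.9,fy=2.9,interpolation=cv2.INTER_CUBIC))
E
```

```text
table z -0.00040038960105875964
bung 268 ztop 0.031 top [0.681  0.1449 0.0293] 247 bbox [0.662 0.126 0.015] [0.701 0.165 0.033]
beaker 381 ztop 0.063 top [ 0.6545 -0.0026  0.0611] 114 bbox [ 0.63  -0.026  0.015] [0.677 0.021 0.065]
bs 196 ztop 0.058 top [ 0.6781 -0.1215  0.0562] 61 bbox [ 0.663 -0.134  0.015] [ 0.692 -0.108  0.059]
bl 404 ztop 0.075 top [0.5612 0.0105 0.0732] 168 bbox [ 0.539 -0.011  0.016] [0.582 0.032 0.076]
ws 148 ztop 0.05 top [ 0.5688 -0.1458  0.0486] 53 bbox [ 0.556 -0.158  0.015] [ 0.582 -0.133  0.051]
dish 185429 ztop 0.013 top [0.7767 0.1036 0.0995] 6924 bbox [ 0.083 -1.272 -0.762] [1.605 0.645 0.751]
wl 343 ztop 0.06 top [0.4458 0.1443 0.0576] 140 bbox [0.427 0.125 0.015] [0.465 0.164 0.06 ]
pinkw 347 ztop 0.059 top [0.3614 0.1139 0.0576] 155 bbox [0.342 0.094 0.015] [0.381 0.132 0.062]
pinkc 387 ztop 0.05 top [ 0.3451 -0.1034  0.0493] 30 bbox [ 0.323 -0.124  0.016] [ 0.367 -0.082  0.053]
cr 377 ztop 0.05 top [ 0.4389 -0.1291  0.049 ] 31 bbox [ 0.418 -0.15   0.016] [ 0.46  -0.107  0.052]
two size [0.1639 0.0715] ctr [ 0.5133 -0.3207] yaw 18.1 [(0.0335, array([ 0.5451, -0.3103])), (-0.0335, array([ 0.4815, -0.331 ]))]
three size [0.0714 0.2299] ctr [0.5389 0.3003] yaw 166.3 [(0.067, array([0.4738, 0.3162])), (0, array([0.5389, 0.3003])), (-0.067, array([0.604 , 0.2844]))]
```

View pics/crop.png

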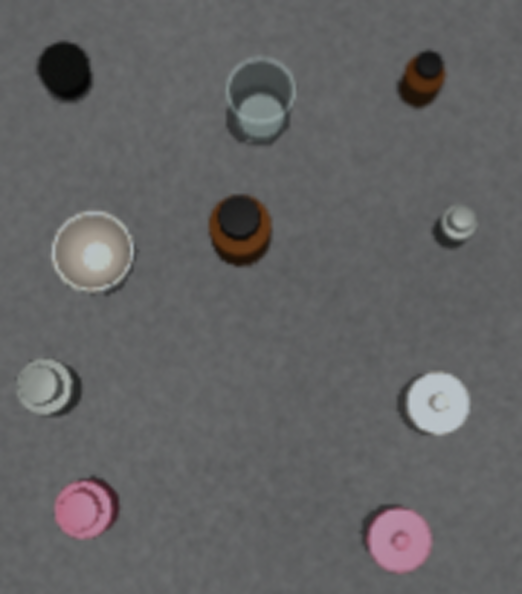

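Top picture: amber bottles at (248,163) large and (311,111) small. Steel weights are at (180,218) large and (323,162) small, and the white lidded crucible is at (316,224). The look-alikes are the pink weight at (194,260) and the pink crucible at (303,271). The open dish (197,172), beaker and bung stay put. The crop confirms the grey weight and white crucible are the ones meant, and the sizes match. I'll start with the large bottle.

```bash
python3 -m pendant '{"translation":[[1,2.1,0],[2.5,4.8,-0.3],[3.4,7,-0.6],[4.4,9,-0.8],[5.4,11.2,-1],[6.5,13.4,-1.2],[7.6,15.6,-1.2],[8.7,17.9,-1.2],[9.8,20.2,-1.2],[10.8,22.4,-1.2],[11.7,24.3,-1.2],[12.28,25.42,-1.2]],"delta_rot":[[0,0,-0.1],[0,0,-0.2],[0,0,-0.3],[0,0,-0.4],[0,0,-0.5],[0,0,-0.6],[0,0,-0.7],[0,0,-0.8],[0,0,-0.8],[0,0,-0.8],[0,0,-0.8],[0,0,-0.8]]}' 1 30
python3 -m pendant '{"translation":[[0,0,0],[0,0,0],[0,0,0]],"delta_rot":[[0,0,0],[0,0,0],[0,0,0]]}'
python3 - <<'E'
from h import *
im,d=grab_frame('wrist');c=calibration('wrist');cv2.imwrite('pics/w1.png',im[...,::-1])
P=depthxyz('wrist',d,c);print(P[::96,::128,2].round(3))
print(get_obs()['tcp_pos'])
m=((P[...,2]>.055)&(P[...,2]<.08)&(d>0))
n,l,st,ce=cv2.connectedComponentsWithStats(m.astype(np.uint8))
for i in range(1,n):
    if st[i,4]>100:
        q=P[l==i];print(st[i],q.min(0).round(4),q.max(0).round(4),q.mean(0).round(4))
E
```

```text
clock: 1.6
tcp_pos: [0.5615, 0.0137, 0.2011]
orientation: [-3.1, -0.5, -0.0]
contact_force: [-0.2, -0.8, -0.3]
grip_width: 0.0853
gripper_force: 0.0
clock: 1.98
tcp_pos: [0.5605, 0.0083, 0.2011]
orientation: [3.102, 0.49, -0.001]
contact_force: [0.4, -0.4, 0.2]
grip_width: 0.0849
gripper_force: 0.0
[[-0.001 -0.002 -0.001 -0.001]
 [ 0.008 -0.002 -0.001 -0.001]
 [ 0.008 -0.001  0.073 -0.   ]
 [-0.001  0.268 -0.     0.266]]
[0.56060007 0.00849308 0.20125777]
[271  68  50  52 564] [ 0.6303 -0.0262  0.0551] [0.6794 0.0229 0.0634] [ 0.6565 -0.003   0.0605]
[403  99  19  20 277] [ 0.669  -0.1308  0.055 ] [ 0.6889 -0.1113  0.0579] [ 0.6793 -0.121   0.0563]
[241 164  28  29 633] [ 0.5477 -0.0031  0.0598] [0.5759 0.0252 0.0751] [0.5629 0.0114 0.0726]
[104 223  24  21 379] [0.4335 0.1314 0.055 ] [0.4594 0.1585 0.0589] [0.4471 0.1443 0.0571]
```

View pics/w1.png

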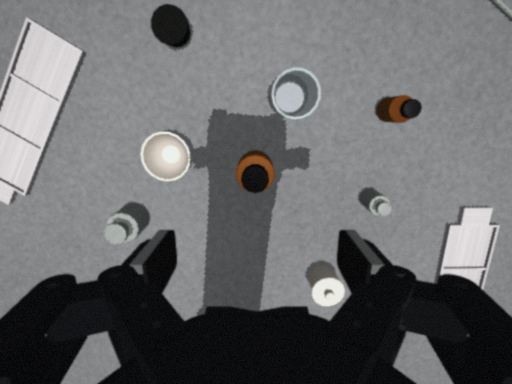

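The wrist view shows the large bottle at (255,172), centred between the open fingers, with the dish, beaker and weights well clear. I'll go down and grip.

```bash
python3 -m pendant '{"translation":[[0.04,0.1,-1],[0.04,0.1,-2.5],[0.04,0.1,-4],[0.04,0.1,-5],[0.04,0.1,-6],[0.04,0.1,-6.8],[0.04,0.1,-7.4],[0.04,0.1,-7.68],[0.04,0.1,-7.68],[0.04,0.1,-7.68]],"delta_rot":[[0,0,0],[0,0,0],[0,0,0],[0,0,0],[0,0,0],[0,0,0],[0,0,0],[0,0,0],[0,0,0],[0,0,0]]}' 1 30
python3 -m pendant '{"translation":[[0,0,0],[0,0,0],[0,0,0],[0,0,0],[0,0,0],[0,0,0],[0,0,0],[0,0,0]],"delta_rot":[[0,0,0],[0,0,0],[0,0,0],[0,0,0],[0,0,0],[0,0,0],[0,0,0],[0,0,0]]}' 0 30
```

```text
clock: 3.28
tcp_pos: [0.5626, 0.0126, 0.01]
orientation: [3.102, 0.494, 0.002]
contact_force: [-0.3, 0.2, -0.2]
grip_width: 0.0853
gripper_force: 0.0
clock: 4.28
tcp_pos: [0.5623, 0.0125, 0.0099]
orientation: [3.102, 0.494, 0.001]
contact_force: [0.0, 0.3, 5.5]
grip_width: 0.0436
gripper_force: 30.3
```

```bash
python3 -m pendant '{"translation":[[0,0,0.3],[0,0,1],[0,0,2],[0,0,3],[0,0,3.7],[0,0,4],[0,0,4]],"delta_rot":[[0,0,0],[0,0,0],[0,0,0],[0,0,0],[0,0,0],[0,0,0],[0,0,0]]}'
python3 -m pendant '{"translation":[[0,-0.3,0],[0,-1,0],[-0.1,-2.2,0],[-0.2,-3.7,0],[-0.3,-5.3,0],[-0.4,-7,0],[-0.5,-8.7,0],[-0.6,-10.2,0],[-0.7,-11.5,0],[-0.7,-12.4,0],[-0.7,-12.8,0],[-0.7,-12.9,0]],"delta_rot":[[0,0,0],[0,0,0],[0,0,0],[0,0,0],[0,0,0],[0,0,0],[0,0,0],[0,0,0],[0,0,0],[0,0,0],[0,0,0],[0,0,0]]}'
python3 -m pendant '{"translation":[[0,0,0],[0,0,0],[0,0,0]],"delta_rot":[[0,0,0],[0,0,0],[0,0,0]]}'
python3 - <<'E'
from h import *
im,d=grab_frame('wrist');c=calibration('wrist');np.save('w2.npy',d);cv2.imwrite('pics/w2.png',im[...,::-1])
im,d=grab_frame('scene');cv2.imwrite('pics/s2.png',cv2.resize(im[170:330,60:260,::-1],None,fx=3,fy=3,interpolation=2))
E
```

```text
clock: 5.15
tcp_pos: [0.5621, 0.0126, 0.1096]
orientation: [3.102, 0.494, 0.001]
contact_force: [-0.0, 0.3, -1.3]
grip_width: 0.0434
gripper_force: 30.8
clock: 6.65
tcp_pos: [0.5445, -0.3097, 0.109]
orientation: [-3.102, -0.494, 0.0]
contact_force: [0.6, 0.8, -1.8]
grip_width: 0.0432
gripper_force: 30.8
clock: 7.02
tcp_pos: [0.5448, -0.3091, 0.1094]
orientation: [-3.102, -0.496, -0.0]
contact_force: [0.5, -0.1, -1.7]
grip_width: 0.0438
gripper_force: 30.8
```

View pics/w2.png

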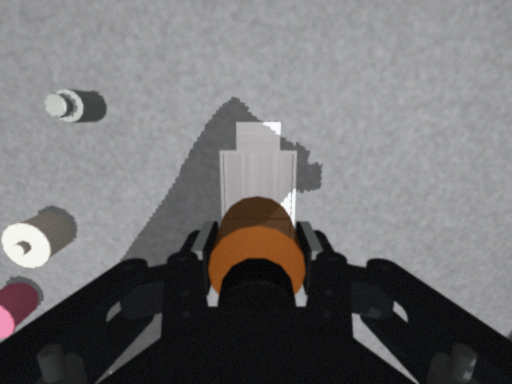

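View pics/s2.png

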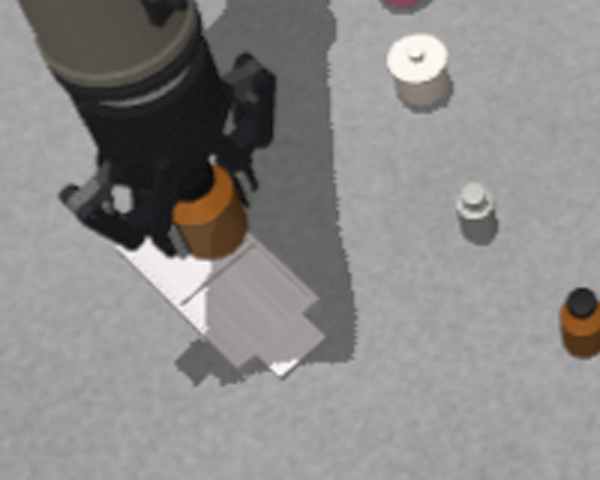

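The wrist view shows the bottle held upright, with the tray running straight ahead of it and its tab at (258,136), so it is aligned. I'll lower it into the tab compartment.

```bash
python3 -m pendant '{"translation":[[0,0,-0.5],[0,0,-1.3],[0,0,-2.1],[0,0,-2.8],[0,0,-3.3],[0,0,-3.6],[0,0,-3.72],[0,0,-3.8],[0,0,-3.84],[0,0,-3.87],[0,0,-3.87],[0,0,-3.87]],"delta_rot":[[0,0,0],[0,0,0],[0,0,0],[0,0,0],[0,0,0],[0,0,0],[0,0,0],[0,0,0],[0,0,0],[0,0,0],[0,0,0],[0,0,0]]}'
```

```text
clock: 8.62
tcp_pos: [0.5447, -0.31, 0.0129]
orientation: [3.102, 0.494, 0.001]
contact_force: [0.1, 0.0, 0.9]
grip_width: 0.0431
gripper_force: 30.9
```

```bash
python3 -m pendant '{"translation":[[0,0,0],[0,0,0],[0,0,0],[0,0,0],[0,0,0],[0,0,0.2],[0,0,1],[0,0,2.2],[0,0,3.6],[0,0,5],[0,0,6],[0,0,6]],"delta_rot":[[0,0,0],[0,0,0],[0,0,0],[0,0,0],[0,0,0],[0,0,0],[0,0,0],[0,0,0],[0,0,0],[0,0,0],[0,0,0],[0,0,0]]}' 1 30
python3 - <<'E'
from h import *
im,d=grab_frame('wrist');c=calibration('wrist');P=depthxyz('wrist',d,c)
cv2.imwrite('pics/w3.png',im[...,::-1])
print(get_obs()['tcp_pos'])
for lo,hi in((.045,.08),):
  m=((P[...,2]>lo)&(P[...,2]<hi)&(d>0))
  n,l,st,ce=cv2.connectedComponentsWithStats(m.astype(np.uint8))
  for i in range(1,n):
    if st[i,4]>60:
        q=P[l==i];print(st[i],q.min(0).round(4),q.max(0).round(4),q.mean(0).round(4))
E
```

```text
clock: 10.12
tcp_pos: [0.5462, -0.3107, 0.1663]
orientation: [3.099, 0.493, 0.008]
contact_force: [0.2, -0.0, -0.6]
grip_width: 0.0857
gripper_force: 0.0
[ 0.54512153 -0.31018201  0.16436778]
[ 87 100  20  19 272] [ 0.5588 -0.1543  0.045 ] [ 0.5758 -0.1365  0.0486] [ 0.5673 -0.1455  0.0465]
[ 233  165   44   45 1477] [ 0.5225 -0.3316  0.045 ] [ 0.5637 -0.2883  0.0764] [ 0.5464 -0.3083  0.063 ]
[ 55 220  13  11 104] [ 0.4327 -0.135   0.0451] [ 0.4448 -0.1234  0.0493] [ 0.4394 -0.1293  0.0475]
```

```bash
python3 -m pendant '{"translation":[[0.2,1.5,0],[0.5,3.5,0],[0.8,5.5,0],[0.92,6.58,-0.2],[0.92,6.58,-1.5],[0.92,6.58,-3],[0.92,6.58,-4.3],[0.92,6.58,-5.3],[0.92,6.58,-6],[0.92,6.58,-6.24],[0.92,6.58,-6.24],[0.92,6.58,-6.24]],"delta_rot":[[0,0,0],[0,0,0],[0,0,0],[0,0,0],[0,0,0],[0,0,0],[0,0,0],[0,0,0],[0,0,0],[0,0,0],[0,0,0],[0,0,0]]}' 1 30
python3 -m pendant '{"translation":[[0,0,0],[0,0,0],[0,0,0],[0,0,0],[0,0,0],[0,0,0],[0,0,0],[0,0,0],[0,0,0],[0,0,0]],"delta_rot":[[0,0,0],[0,0,0],[0,0,0],[0,0,0],[0,0,0],[0,0,0],[0,0,0],[0,0,0],[0,0,0],[0,0,0]]}' 0 40
```

```text
clock: 11.68
tcp_pos: [0.5682, -0.1455, 0.0075]
orientation: [3.102, 0.494, 0.002]
contact_force: [-0.7, 0.3, 0.9]
grip_width: 0.0855
gripper_force: 0.0
clock: 12.92
tcp_pos: [0.5676, -0.1455, 0.0069]
orientation: [3.102, 0.494, 0.0]
contact_force: [-1.6, 0.3, 5.8]
grip_width: 0.0247
gripper_force: 39.1
```

```bash
python3 -m pendant '{"translation":[[0,0,0.3],[0,0,1],[0,0,2.2],[0,0,3.4],[0,0,4.5],[0,0,5],[0,0,5]],"delta_rot":[[0,0,0],[0,0,0],[0,0,0],[0,0,0],[0,0,0],[0,0,0],[0,0,0]]}'
python3 -m pendant '{"translation":[[-0.1,-0.3,0],[-0.4,-1,0],[-0.9,-2,0],[-1.5,-3.3,0],[-2.1,-4.6,0],[-2.7,-5.8,0],[-3.2,-6.8,0],[-3.4,-7.3,0],[-3.45,-7.42,0],[-3.45,-7.42,0],[-3.45,-7.42,0],[-3.45,-7.42,0]],"delta_rot":[[0,0,0],[0,0,0],[0,0,0],[0,0,0],[0,0,0],[0,0,0],[0,0,0],[0,0,0],[0,0,0],[0,0,0],[0,0,0],[0,0,0]]}'
python3 - <<'E'
from h import *
im,d=grab_frame('scene');cv2.imwrite('pics/s3.png',cv2.resize(im[170:330,60:260,::-1],None,fx=3,fy=3,interpolation=2))
E
```

```text
clock: 13.8
tcp_pos: [0.568, -0.1455, 0.1325]
orientation: [3.102, 0.494, 0.003]
contact_force: [-0.4, -0.1, -1.9]
grip_width: 0.0247
gripper_force: 39.4
clock: 15.3
tcp_pos: [0.4818, -0.33, 0.1316]
orientation: [-3.102, -0.497, -0.0]
contact_force: [-0.2, -0.3, -1.6]
grip_width: 0.025
gripper_force: 39.4
```

View pics/s3.png

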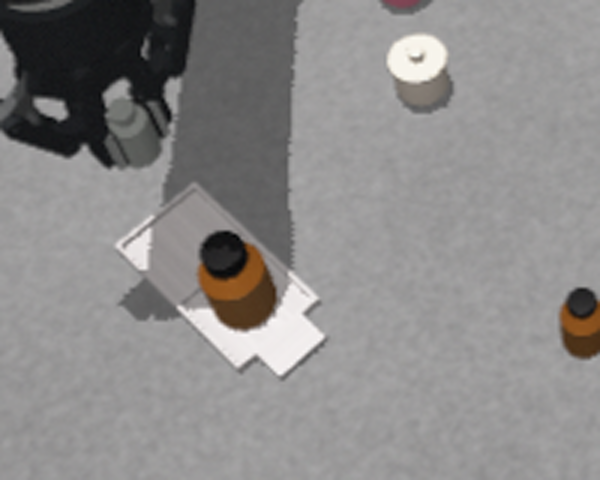

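The bottle stands upright in the tab compartment, and the small weight is held straight above the plain compartment. I'll lower it.

```bash
python3 -m pendant '{"translation":[[0,0,-0.6],[0,0,-1.6],[0,0,-2.7],[0,0,-3.6],[0,0,-4.2],[0,0,-4.5],[0,0,-4.7],[0,0,-4.8],[0,0,-4.86],[0,0,-4.89],[0,0,-4.89],[0,0,-4.89]],"delta_rot":[[0,0,0],[0,0,0],[0,0,0],[0,0,0],[0,0,0],[0,0,0],[0,0,0],[0,0,0],[0,0,0],[0,0,0],[0,0,0],[0,0,0]]}'
python3 -m pendant '{"translation":[[0,0,0],[0,0,0],[0,0,0],[0,0,0],[0,0,0],[0,0,0.2],[0,0,1],[0,0,2.2],[0,0,3.6],[0,0,5],[0,0,6],[0,0,6]],"delta_rot":[[0,0,0],[0,0,0],[0,0,0],[0,0,0],[0,0,0],[0,0,0],[0,0,0],[0,0,0],[0,0,0],[0,0,0],[0,0,0],[0,0,0]]}' 1 30
python3 - <<'E'
from h import *
im,d=grab_frame('wrist');c=calibration('wrist');P=depthxyz('wrist',d,c)
cv2.imwrite('pics/w4.png',im[...,::-1])
print(get_obs()['tcp_pos'])
for lo,hi in((.035,.08),):
  m=((P[...,2]>lo)&(P[...,2]<hi)&(d>0))
  n,l,st,ce=cv2.connectedComponentsWithStats(m.astype(np.uint8))
  for i in range(1,n):
    if st[i,4]>60:
        q=P[l==i];print(st[i],q.min(0).round(4),q.max(0).round(4),q.mean(0).round(4))
E
```

```text
clock: 16.85
tcp_pos: [0.4815, -0.3311, 0.0099]
orientation: [3.102, 0.494, 0.001]
contact_force: [-2.0, 1.7, 6.0]
grip_width: 0.0248
gripper_force: 39.8
clock: 18.35
tcp_pos: [0.4828, -0.3318, 0.1628]
orientation: [3.099, 0.493, 0.007]
contact_force: [-0.4, -0.3, 0.2]
grip_width: 0.0856
gripper_force: 0.0
[ 0.48178138 -0.33126576  0.16101275]
[ 231   93   48   49 1811] [ 0.5204 -0.3315  0.0449] [ 0.564  -0.2876  0.0763] [ 0.5426 -0.3096  0.0623]
[  30  141   44   43 1455] [ 0.4167 -0.1503  0.0352] [ 0.4597 -0.1067  0.0496] [ 0.4394 -0.1301  0.0397]
[243 170  25  25 463] [ 0.469  -0.3423  0.0351] [ 0.4936 -0.3174  0.051 ] [ 0.4832 -0.3294  0.0431]
[   0  217   39   37 1132] [ 0.3232 -0.1241  0.0352] [ 0.3668 -0.0822  0.0498] [ 0.3469 -0.1043  0.04  ]
[502 276  10  41 246] [ 0.4225 -0.6677  0.035 ] [ 0.467  -0.6472  0.0463] [ 0.4413 -0.6552  0.0397]
```

Both items of the first kit are standing, with tops at 76 and 51 mm as expected. Next is the white crucible, gripped on its lid rim with the hand turned to suit tray_three.

```bash
python3 -m pendant '{"translation":[[-0.3,1.5,0],[-0.7,3.5,0],[-1.2,5.6,0],[-1.6,7.4,0],[-1.73,8.1,0],[-1.73,8.1,0],[-1.73,8.1,-1.5],[-1.73,8.1,-3.2],[-1.73,8.1,-4.6],[-1.73,8.1,-5.6],[-1.73,8.1,-5.84],[-1.73,8.1,-5.84]],"delta_rot":[[0,0,-1],[0,0,-2.5],[0,0,-4],[0,0,-5.5],[0,0,-6.36],[0,0,-6.36],[0,0,-6.36],[0,0,-6.36],[0,0,-6.36],[0,0,-6.36],[0,0,-6.36],[0,0,-6.36]]}' 1 30
python3 -c "
from bench import *;o=get_obs();print(o['joints'].round(2),o['tcp_pos'])"
```

```text
clock: 19.9
tcp_pos: [0.438, -0.1291, 0.0132]
orientation: [3.119, -0.375, -0.001]
contact_force: [0.4, -1.0, -0.3]
grip_width: 0.0853
gripper_force: 0.0
[ 0.29  0.49 -0.17  2.21  0.17  0.46 -1.83] [ 0.43796139 -0.12909887  0.01320571]
```

```bash
python3 -m pendant '{"translation":[[0,0,0],[0,0,0],[0,0,0],[0,0,0],[0,0,0],[0,0,0],[0,0,0],[0,0,0],[0,0,0]],"delta_rot":[[0,0,0],[0,0,0],[0,0,0],[0,0,0],[0,0,0],[0,0,0],[0,0,0],[0,0,0],[0,0,0]]}' 0 30
python3 -m pendant '{"translation":[[0,0,0.3],[0,0,1],[0,0,2.2],[0,0,3.4],[0,0,4.5],[0,0,5],[0,0,5]],"delta_rot":[[0,0,0],[0,0,0],[0,0,0],[0,0,0],[0,0,0],[0,0,0],[0,0,0]]}'
python3 - <<'E'
from h import *
im,d=grab_frame('scene');cv2.imwrite('pics/s4.png',cv2.resize(im[90:250,120:320,::-1],None,fx=3,fy=3,interpolation=2))
E
```

```text
clock: 21.02
tcp_pos: [0.4386, -0.1287, 0.0142]
orientation: [3.119, -0.375, 0.002]
contact_force: [-1.5, -0.7, 7.4]
grip_width: 0.0424
gripper_force: 29.4
clock: 21.9
tcp_pos: [0.4383, -0.1285, 0.1388]
orientation: [3.119, -0.375, 0.002]
contact_force: [-0.5, -0.3, -1.3]
grip_width: 0.0423
gripper_force: 30.5
```

View pics/s4.png

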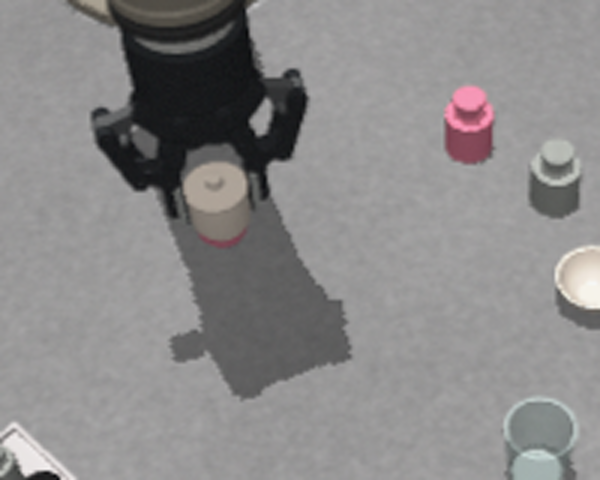

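The crucible is held upright by its lid rim at about (218,200) in the crop, and the pink copies are untouched. I'll carry it to tray_three, turning 180° on the way so the last joint stays inside its range.

```bash
python3 -m pendant '{"translation":[[0,0.2,0],[0.1,0.8,0],[0.3,1.6,0],[0.4,2.4,0],[0.5,3.2,0],[0.6,4,0],[0.7,4.8,0],[0.8,5.6,0],[0.9,6.4,0],[1,7.2,0],[1,8,0],[1,8.8,0]],"delta_rot":[[0,0,0.5],[0,0,1.5],[0,0,3],[0,0,4.6],[0,0,6.2],[0,0,7.8],[0,0,9.5],[0,0,11.2],[0,0,12.9],[0,0,14.6],[0,0,16.3],[0,0,18]]}'
python3 -m pendant '{"translation":[[0,0.8,0],[0.1,1.6,0],[0.1,2.4,0],[0.2,3.2,0],[0.2,4,0],[0.3,4.8,0],[0.3,5.6,0],[0.4,6.4,0],[0.4,7.3,0],[0.4,8.2,0],[0.42,8.8,0],[0.42,8.99,0]],"delta_rot":[[0,0,1.7],[0,0,3.4],[0,0,5.1],[0,0,6.8],[0,0,8.5],[0,0,10.2],[0,0,11.9],[0,0,13.6],[0,0,15.3],[0,0,16.7],[0,0,17.6],[0,0,18]]}'
python3 -m pendant '{"translation":[[0,0,0],[0,0,0],[0,0,0]],"delta_rot":[[0,0,0],[0,0,0],[0,0,0]]}'
python3 - <<'E'
from h import *
print(get_obs()['joints'].round(2))
im,d=grab_frame('wrist');cv2.imwrite('pics/w5.png',im[...,::-1])
E
```

```text
clock: 23.45
tcp_pos: [0.4622, 0.0926, 0.1373]
orientation: [-2.463, -1.949, 0.002]
contact_force: [-0.4, 0.0, -1.6]
grip_width: 0.0424
gripper_force: 30.6
clock: 24.95
tcp_pos: [0.4725, 0.3173, 0.1373]
orientation: [-0.368, -3.118, -0.0]
contact_force: [-0.5, -0.4, -2.0]
grip_width: 0.0421
gripper_force: 30.6
clock: 25.32
tcp_pos: [0.4737, 0.3157, 0.1383]
orientation: [0.376, 3.119, -0.001]
contact_force: [0.9, -0.6, 0.0]
grip_width: 0.0418
gripper_force: 30.6
[ 0.    0.59 -0.94  1.85  0.57  0.99  0.15]
```

View pics/w5.png

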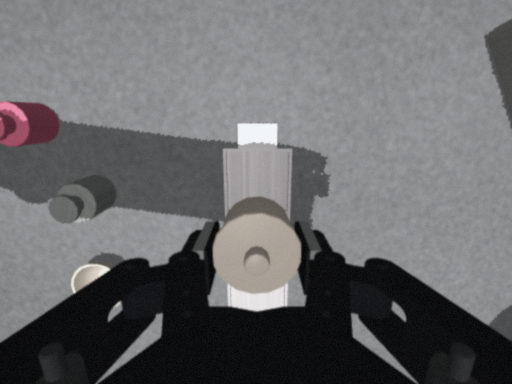

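The wrist view shows the crucible upright over the tab-end compartment, with the tab at (258,134) straight ahead. I'll lower and release it.

```bash
python3 -m pendant '{"translation":[[0,0,-0.6],[0,0,-1.6],[0,0,-2.7],[0,0,-3.6],[0,0,-4.2],[0,0,-4.5],[0,0,-4.7],[0,0,-4.8],[0,0,-4.86],[0,0,-4.89],[0,0,-4.89],[0,0,-4.89]],"delta_rot":[[0,0,0],[0,0,0],[0,0,0],[0,0,0],[0,0,0],[0,0,0],[0,0,0],[0,0,0],[0,0,0],[0,0,0],[0,0,0],[0,0,0]]}'
python3 -m pendant '{"translation":[[0,0,0],[0,0,0],[0,0,0],[0,0,0],[0,0,0],[0,0,0.2],[0,0,1],[0,0,2.2],[0,0,3.6],[0,0,5],[0,0,5.5],[0,0,5.5]],"delta_rot":[[0,0,0],[0,0,0],[0,0,0],[0,0,0],[0,0,0],[0,0,0],[0,0,0],[0,0,0],[0,0,0],[0,0,0],[0,0,0],[0,0,0]]}' 1 30
cat > look.py <<'E'
from h import *
im,d=grab_frame('wrist');c=calibration('wrist');P=depthxyz('wrist',d,c)
print(get_obs()['tcp_pos'])
m=((P[...,2]>.035)&(P[...,2]<.08)&(d>0))
n,l,st,ce=cv2.connectedComponentsWithStats(m.astype(np.uint8))
for i in range(1,n):
    if st[i,4]>60:
        q=P[l==i];print(st[i],q.min(0).round(4),q.max(0).round(4),((q.min(0)+q.max(0))/2).round(4))
E
python3 look.py
```

```text
clock: 26.88
tcp_pos: [0.474, 0.3166, 0.0173]
orientation: [0.375, 3.118, 0.0]
contact_force: [-1.9, -1.9, 8.8]
grip_width: 0.0421
gripper_force: 31.0
clock: 28.38
tcp_pos: [0.4739, 0.3165, 0.1546]
orientation: [0.375, 3.117, 0.001]
contact_force: [-0.2, -0.3, -0.7]
grip_width: 0.0854
gripper_force: 0.0
[0.47347124 0.31594771 0.15343654]
[500  20  12  52 355] [0.3813 0.5574 0.035 ] [0.4242 0.5679 0.0471] [0.4028 0.5626 0.041 ]
[   0  102   45   43 1503] [0.3417 0.0969 0.035 ] [0.3815 0.1339 0.0582] [0.3616 0.1154 0.0466]
[ 234  162   45   44 1520] [0.45   0.2945 0.0393] [0.4931 0.3378 0.0529] [0.4715 0.3162 0.0461]
[  60  179   46   38 1333] [0.4257 0.1301 0.0351] [0.465  0.1638 0.0584] [0.4453 0.147  0.0468]
```

```bash
python3 -m pendant '{"translation":[[-0.2,-1.5,0],[-0.5,-3.5,0],[-0.9,-5.5,0],[-1.11,-6.8,0],[-1.11,-6.86,-0.5],[-1.11,-6.86,-2],[-1.11,-6.86,-3.5],[-1.11,-6.86,-4.8],[-1.11,-6.86,-5.6],[-1.11,-6.86,-5.9],[-1.11,-6.86,-5.94],[-1.11,-6.86,-5.94]],"delta_rot":[[0,0,0],[0,0,0],[0,0,0],[0,0,0],[0,0,0],[0,0,0],[0,0,0],[0,0,0],[0,0,0],[0,0,0],[0,0,0],[0,0,0]]}' 1 60
python3 -m pendant '{"translation":[[0,0,0],[0,0,0],[0,0,0],[0,0,0],[0,0,0],[0,0,0],[0,0,0],[0,0,0],[0,0,0]],"delta_rot":[[0,0,0],[0,0,0],[0,0,0],[0,0,0],[0,0,0],[0,0,0],[0,0,0],[0,0,0],[0,0,0]]}' 0 60
python3 -m pendant '{"translation":[[0,0,0.3],[0,0,1],[0,0,2.2],[0,0,3.4],[0,0,4.5],[0,0,5],[0,0,5],[0,0,5]],"delta_rot":[[0,0,0],[0,0,0],[0,0,0],[0,0,0],[0,0,0],[0,0,0],[0,0,0],[0,0,0]]}'
```

```text
clock: 29.92
tcp_pos: [0.4461, 0.1453, 0.0055]
orientation: [0.374, 3.119, 0.001]
contact_force: [-0.7, -0.6, -0.5]
grip_width: 0.0855
gripper_force: 0.0
clock: 31.05
tcp_pos: [0.446, 0.1447, 0.0056]
orientation: [0.375, 3.118, -0.001]
contact_force: [-1.5, -1.0, 7.2]
grip_width: 0.0387
gripper_force: 59.6
clock: 32.05
tcp_pos: [0.4451, 0.1443, 0.1291]
orientation: [-0.375, -3.118, 0.001]
contact_force: [-1.0, -0.3, -2.9]
grip_width: 0.0386
gripper_force: 60.8
```

```bash
python3 -m pendant '{"translation":[[0.1,0.2,0],[0.5,0.8,0],[1,1.7,0],[1.6,2.7,0],[2.2,3.7,0],[2.8,4.7,0],[3.3,5.5,0],[3.6,6,0],[3.72,6.2,0],[3.72,6.23,0],[3.72,6.23,0],[3.72,6.23,0]],"delta_rot":[[0,0,0],[0,0,0],[0,0,0],[0,0,0],[0,0,0],[0,0,0],[0,0,0],[0,0,0],[0,0,0],[0,0,0],[0,0,0],[0,0,0]]}'
python3 -m pendant '{"translation":[[0,0,-0.6],[0,0,-1.6],[0,0,-2.7],[0,0,-3.6],[0,0,-4.2],[0,0,-4.5],[0,0,-4.6],[0,0,-4.7],[0,0,-4.76],[0,0,-4.8],[0,0,-4.8],[0,0,-4.8]],"delta_rot":[[0,0,0],[0,0,0],[0,0,0],[0,0,0],[0,0,0],[0,0,0],[0,0,0],[0,0,0],[0,0,0],[0,0,0],[0,0,0],[0,0,0]]}'
```

```text
clock: 33.55
tcp_pos: [0.5387, 0.2998, 0.1301]
orientation: [0.376, 3.119, -0.001]
contact_force: [0.4, -0.0, -3.0]
grip_width: 0.0389
gripper_force: 61.0
clock: 35.05
tcp_pos: [0.5388, 0.3006, 0.0102]
orientation: [0.375, 3.119, 0.0]
contact_force: [-1.5, 0.4, -4.0]
grip_width: 0.0385
gripper_force: 61.0
```

Still hanging (−4 N), with about 1.6 mm to go.

```bash
python3 -m pendant '{"translation":[[0,0,-0.03],[0,0,-0.06],[0,0,-0.09],[0,0,-0.09],[0,0,-0.09]],"delta_rot":[[0,0,0],[0,0,0],[0,0,0],[0,0,0],[0,0,0]]}'
python3 -m pendant '{"translation":[[0,0,0],[0,0,0],[0,0,0],[0,0,0],[0,0,0],[0,0,0.2],[0,0,1],[0,0,2.2],[0,0,3.6],[0,0,5],[0,0,6],[0,0,6]],"delta_rot":[[0,0,0],[0,0,0],[0,0,0],[0,0,0],[0,0,0],[0,0,0],[0,0,0],[0,0,0],[0,0,0],[0,0,0],[0,0,0],[0,0,0]]}' 1 30
python3 look.py; python3 -c "
from bench import *;print(get_obs()['joints'].round(2))"
```

```text
clock: 35.67
tcp_pos: [0.5388, 0.3006, 0.0087]
orientation: [0.374, 3.119, -0.001]
contact_force: [-3.2, -2.9, 5.4]
grip_width: 0.0387
gripper_force: 61.9
clock: 37.17
tcp_pos: [0.5398, 0.3019, 0.1613]
orientation: [0.374, 3.115, 0.005]
contact_force: [0.0, 0.7, -0.3]
grip_width: 0.0858
gripper_force: 0.0
[0.53916006 0.3009794  0.15941689]
[   0   24   34   46 1258] [0.3419 0.0978 0.035 ] [0.3811 0.1338 0.0583] [0.3615 0.1158 0.0467]
[ 232   87   46   49 1775] [0.4493 0.2939 0.0383] [0.4928 0.3376 0.052 ] [0.4711 0.3157 0.0452]
[ 235  163   40   39 1204] [0.5182 0.2799 0.035 ] [0.5572 0.3189 0.0603] [0.5377 0.2994 0.0476]
[399 358  50  26 669] [0.8161 0.4201 0.035 ] [0.8613 0.4763 0.0483] [0.8387 0.4482 0.0417]
[ 0.04  0.63 -0.93  1.72  0.57  1.08  0.26]
```

Crucible and large weight are standing, with tops at 52 and 60 mm. The small bottle is last.

```bash
python3 -m pendant '{"translation":[[0.3,-1,0],[0.9,-2.8,0],[1.6,-4.8,0],[2.3,-6.8,0],[2.9,-8.8,0],[3.6,-10.8,0],[4.3,-12.8,0],[5,-14.8,0],[5.4,-16.4,0],[5.58,-16.86,0],[5.58,-16.86,0],[5.58,-16.86,0]],"delta_rot":[[0,0,0],[0,0,0],[0,0,0],[0,0,0],[0,0,0],[0,0,0],[0,0,0],[0,0,0],[0,0,0],[0,0,0],[0,0,0],[0,0,0]]}' 1 30
python3 look.py
```

```text
clock: 38.72
tcp_pos: [0.6778, -0.1181, 0.1578]
orientation: [-0.369, -3.119, -0.002]
contact_force: [-0.1, 0.4, 0.3]
grip_width: 0.0858
gripper_force: 0.0
[ 0.67791122 -0.11816417  0.1579106 ]
[   0   69   50   51 2086] [ 0.5218 -0.329   0.035 ] [ 0.5653 -0.2878  0.0773] [ 0.5436 -0.3084  0.0561]
[ 345  106   63   58 1731] [ 0.6297 -0.0266  0.035 ] [0.6791 0.0228 0.0636] [ 0.6544 -0.0019  0.0493]
[239 172  29  30 649] [ 0.6652 -0.1365  0.0351] [ 0.6923 -0.1075  0.0583] [ 0.6788 -0.122   0.0467]
[ 72 354  49  30 888] [ 0.8445 -0.3814  0.035 ] [ 0.8596 -0.3324  0.0743] [ 0.8521 -0.3569  0.0547]
```

```bash
python3 -m pendant '{"translation":[[0,0,-0.8],[0,0,-2],[0,0,-3.4],[0,0,-4.6],[0,0,-5.5],[0,0,-6],[0,0,-6.08],[0,0,-6.08],[0,0,-6.08]],"delta_rot":[[0,0,0],[0,0,0],[0,0,0],[0,0,0],[0,0,0],[0,0,0],[0,0,0],[0,0,0],[0,0,0]]}' 1 30
python3 -m pendant '{"translation":[[0,0,0],[0,0,0],[0,0,0],[0,0,0],[0,0,0],[0,0,0],[0,0,0],[0,0,0],[0,0,0],[0,0,0]],"delta_rot":[[0,0,0],[0,0,0],[0,0,0],[0,0,0],[0,0,0],[0,0,0],[0,0,0],[0,0,0],[0,0,0],[0,0,0]]}' 0 30
python3 -m pendant '{"translation":[[0,0,0.3],[0,0,1],[0,0,2.2],[0,0,3.4],[0,0,4.5],[0,0,5],[0,0,5],[0,0,5]],"delta_rot":[[0,0,0],[0,0,0],[0,0,0],[0,0,0],[0,0,0],[0,0,0],[0,0,0],[0,0,0]]}'
```

```text
clock: 39.9
tcp_pos: [0.6791, -0.121, 0.007]
orientation: [0.375, 3.117, 0.0]
contact_force: [0.6, 0.1, 0.8]
grip_width: 0.0854
gripper_force: 0.0
clock: 41.15
tcp_pos: [0.6784, -0.1209, 0.006]
orientation: [0.375, 3.119, -0.0]
contact_force: [0.3, -0.2, 4.7]
grip_width: 0.0289
gripper_force: 30.1
clock: 42.15
tcp_pos: [0.6775, -0.1211, 0.1296]
orientation: [-0.374, -3.117, 0.0]
contact_force: [1.0, -0.5, -0.7]
grip_width: 0.0289
gripper_force: 29.7
```

```bash
python3 -m pendant '{"translation":[[-0.1,0.4,0],[-0.2,1.2,0],[-0.5,2.5,0],[-0.8,4.2,0],[-1.1,6,0],[-1.5,7.9,0],[-1.8,9.8,0],[-2.2,11.7,0],[-2.5,13.5,0],[-2.8,15,0],[-2.95,15.9,0],[-2.98,16.22,0]],"delta_rot":[[0,0,0],[0,0,0],[0,0,0],[0,0,0],[0,0,0],[0,0,0],[0,0,0],[0,0,0],[0,0,0],[0,0,0],[0,0,0],[0,0,0]]}'
python3 -m pendant '{"translation":[[0,0,0],[0,0,0],[0,0,-0.6],[0,0,-1.6],[0,0,-2.7],[0,0,-3.6],[0,0,-4.2],[0,0,-4.5],[0,0,-4.65],[0,0,-4.75],[0,0,-4.8],[0,0,-4.8]],"delta_rot":[[0,0,0],[0,0,0],[0,0,0],[0,0,0],[0,0,0],[0,0,0],[0,0,0],[0,0,0],[0,0,0],[0,0,0],[0,0,0],[0,0,0]]}'
python3 -m pendant '{"translation":[[0,0,-0.03],[0,0,-0.06],[0,0,-0.08],[0,0,-0.08],[0,0,-0.08]],"delta_rot":[[0,0,0],[0,0,0],[0,0,0],[0,0,0],[0,0,0]]}'
```

```text
clock: 43.65
tcp_pos: [0.6016, 0.2881, 0.1309]
orientation: [-0.367, -3.119, -0.002]
contact_force: [0.3, 0.5, -0.9]
grip_width: 0.0288
gripper_force: 29.7
clock: 45.15
tcp_pos: [0.604, 0.2847, 0.0112]
orientation: [0.375, 3.119, 0.0]
contact_force: [0.4, -0.9, -1.1]
grip_width: 0.0292
gripper_force: 29.7
clock: 45.78
tcp_pos: [0.6038, 0.2846, 0.009]
orientation: [0.375, 3.119, -0.0]
contact_force: [-1.3, -1.9, 3.2]
grip_width: 0.0288
gripper_force: 30.0
```

Seated. I'll release, lift, and move aside (further out and up) for a last look.

```bash
python3 -m pendant '{"translation":[[0,0,0],[0,0,0],[0,0,0],[0,0,0],[0,0,0],[0,0,0.2],[0,0,1],[0,0,2.2],[0,0,3.6],[0,0,5],[0,0,6],[0,0,6.5]],"delta_rot":[[0,0,0],[0,0,0],[0,0,0],[0,0,0],[0,0,0],[0,0,0],[0,0,0],[0,0,0],[0,0,0],[0,0,0],[0,0,0],[0,0,0]]}' 1 30
python3 -m pendant '{"translation":[[0,-1,0],[0,-3,0.3],[0,-5,0.6],[0,-7,1],[0,-9,1],[0,-10,1],[0,-10,1],[0,-10,1]],"delta_rot":[[0,0,0],[0,0,0],[0,0,0],[0,0,0],[0,0,0],[0,0,0],[0,0,0],[0,0,0]]}'
python3 look.py
python3 - <<'E'
from h import *
im,d=grab_frame('scene');cv2.imwrite('pics/s5.png',im[...,::-1])
im,d=grab_frame('top');cv2.imwrite('pics/t5.png',im[...,::-1])
P=depthxyz('top',d)
m=((P[...,2]>.03)&(P[...,2]<.08)&(d>0))
n,l,st,ce=cv2.connectedComponentsWithStats(m.astype(np.uint8))
for i in range(1,n):
    if st[i,4]>60:
        q=P[l==i];print('top',st[i],q[:,2].max().round(3),((q.min(0)+q.max(0))/2).round(4))
E
```

```text
clock: 47.28
tcp_pos: [0.6042, 0.285, 0.1735]
orientation: [0.374, 3.117, 0.002]
contact_force: [-0.1, -0.1, 0.3]
grip_width: 0.085
gripper_force: 0.0
clock: 48.28
tcp_pos: [0.6034, 0.0361, 0.1962]
orientation: [-0.372, -3.119, -0.002]
contact_force: [-0.2, 0.3, -0.3]
grip_width: 0.0855
gripper_force: 0.0
[0.6034225  0.03655465 0.19629598]
[481   0  31   9 215] [0.4806 0.2979 0.0351] [0.494  0.3236 0.0459] [0.4873 0.3107 0.0405]
[ 466   38   46   42 1461] [0.5187 0.2799 0.035 ] [0.5583 0.3133 0.0632] [0.5385 0.2966 0.0491]
[460 112  40  28 828] [0.5898 0.2687 0.035 ] [0.6196 0.2963 0.0617] [0.6047 0.2825 0.0484]
[212 206  45  47 995] [ 0.6301 -0.0256  0.035 ] [0.6792 0.0234 0.063 ] [ 0.6546 -0.0011  0.049 ]
[489 288  23  26 310] [0.8324 0.2995 0.035 ] [0.8626 0.3317 0.0513] [0.8475 0.3156 0.0432]
top [  43    0   99   51 2313] 0.08 [0.8763 0.3684 0.055 ]
top [  0  36  12  44 272] 0.074 [0.7974 0.5613 0.0523]
top [243 115  15  16  80] 0.064 [0.6471 0.0067 0.0473]
top [110 134  16  15 187] 0.062 [0.604  0.2825 0.0459]
top [ 97 163  22  19 316] 0.063 [0.5373 0.2995 0.0471]
top [ 87 193  23  21 368] 0.054 [0.4714 0.3161 0.0424]
top [184 251  20  20 329] 0.061 [0.3611 0.1136 0.0456]
top [292 260  22  23 381] 0.052 [ 0.345  -0.1031  0.0445]
```

View pics/s5.png

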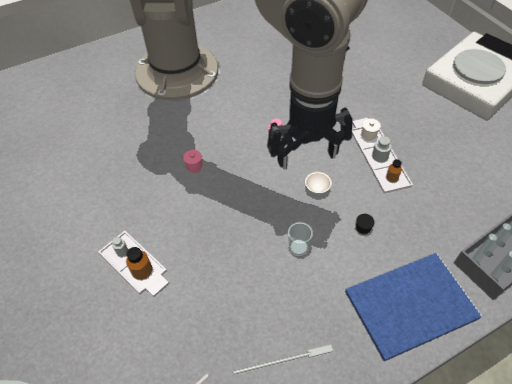

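View pics/t5.png

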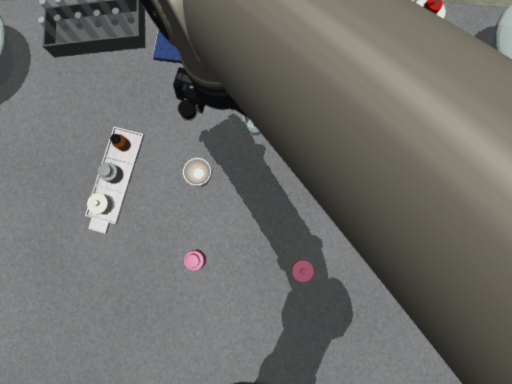

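The scene view shows all five items upright in the right compartments. Tray_two has the weight at (119,243) and the bottle at (138,262) by its tab; tray_three has the crucible at (371,129), the weight at (382,149) and the small bottle at (394,170). The stopper, beaker, dish and pink copies have not moved.

```bash
python3 -c "
from bench import *;print(hand_in())"
```

```text
the job is handed in; nothing more can be done
None
```

Both kits are made up and the job is handed in at about 48 s of the 136 s: in the last pictures all five items stood upright in their compartments, and the stopper, beaker, dish and pink look-alikes had not been moved.

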